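# Flip the status flag of the loaded wafer dock to green

## Robot

A 6-joint arm with a two-finger parallel gripper is mounted at the origin on the work surface. World frame = base frame: x ahead of the robot, y to its left, z up, the work surface at z = 0. Lengths are in m, angles in rad, forces in N, time in s.
With the tool pointing down it reaches from about 0.35 to 0.975 m from the base axis. Payload 7.1 kg.
Tool frame: the origin (TCP) lies at the very end of the fingers, on their centre line; the grasp point (between the pads) lies 19 mm behind it (tcp_to_grasp is the z of the grasp point in the tool frame, in m); z points along the fingers, y is the line along which they close (so a half turn about z gives the same grasp; the last joint's range is limited). The gripper opens to 88 mm and grips with 3 to 60 N. Pads are 20 mm wide; open, the fingers measure 115 mm over their backs; the gripper's body (75 mm by 178 mm) begins 61 mm behind the grasp point.
Start: joints at [-1.365, 0.423, 1.63, -0, 1.089, -0.019], TCP at [0.139, -0.609, 0.223] pointing down, gripper open.
Joint ranges: [-3, 3], [-0.9, 2.11], [0.09, 2.58], [-1.31, 4.45], [0.11, 2.69], [-2.54, 2.54]. Speed limits (rad/s): [2.39, 2.39, 3.01, 3.14, 3.14, 3.14].

## Interface

Orientations are given as [roll, pitch, yaw] about the fixed x, y, z axes, in that order (R = Rz(yaw) Ry(pitch) Rx(roll)).
In Python, from plant import read_state, grab_frame, get_calibration, hand_in, tcp_to_grasp gives the robot as it stands.
- The arm moves only by the tool arm_command, never from a script. Its argument "deltas" is a list of rows, each a list of 5 numbers: the shift along the tool's x, y, z in cm, then the turn about the tool's z in degrees, then the gripper command: -1 is shut, 1 is fully open, values between are in proportion. In form: [[x, y, z, twist, fingers], ...]. A call has 1 to 5 rows; each row is the pose to reach, as a shift and turn from the pose commanded when the call began, along the tool's axes at that moment; what a row does not reach only later rows make up. A row lasts 1/12 s, in which the tool goes at most 41.7 mm and 7.16 degrees, less where a joint would pass 70% of its speed; a pose out of reach is approached as far as the arm can. A call with a gripper value outside its range is refused whole. The fingers move at their own pace and stop on an object; "force" is the grip in N (left out, the last holds). Time passes only in rows, so rows that repeat a pose let the fingers close. It gives the time, the measured TCP pose, the force, the opening and the grip force at its end, in the units of the state.
- read_state(): the state, without advancing time (a new reading comes with each control period).
- grab_frame(name): name is "side" or "top"; returns the picture (400x640x3 uint8, red, green, blue); there is no depth.
- get_calibration(name): a dict with "intrinsics" (3x3 intrinsics, pixels), "k1" (the pictures are not rectified: a ray, as slopes to the right and down, at radius r is drawn at 1 + k1 r^2 times it, then the intrinsics apply), "origin" and "orientation" of the camera in the world. Camera axes: x right, y up, looking along -z (the intrinsics and any distortion apply to the point x, -y, -z); pixel columns grow to the right and rows downward; lengths in m; the calibration is good to about 2 mm. A picture is of the moment at which its call begins. get_calibration takes no time and is no camera call.
- hand_in(): hands the job in; it is judged then, once.
The state is a dict: "time_s": time; "q": joint angles; "qd": joint speeds; "joint_torque": joint torques, N m; "position": TCP position; "tool_rot": TCP orientation; "wrist_force": force on the tool from outside, world axes, zero at the start; "ft_torque": the same for the moment, N m; "width": finger opening in m; "grip_force": force on a finger pad.
Only numpy, scipy, OpenCV 4.12 (cv2) and the standard library are available. Lean on these libraries where they do the work, as an engineer would, in place of code of your own. Each camera call takes 0.05 s, during which the arm holds its last target. There are 200 camera calls.

## Task

Two docks stand on the bench, each with a hinged red/green status flag, and a blue wafer cassette has been loaded into one of them. With a fingertip, push that dock's flag up and over its hinge until it lies fully flat on the other side, green face up; push gently and do not pinch the flag. Leave the empty dock's flag, the cassette and everything else as they are.

Things in the scene. Friction and masses are not known exactly. Their poses are not given: they have to be found in the camera images.
- flag_loaded (a joint): Dock with the cassette, flag to be flipped: angle of its flag in rad: 0 = level on the station's +y side, red up; pi/2 = upright; pi = level on the -y side, green up. Friction in the hinge keeps the flag at any angle it is left at, so push it all the way; about 2 N at the free edge moves it. Starts 0 to 0.12.
- hinge_loaded (a point): Dock with the cassette: hinge point: mid-length on the hinge line, 90 mm above the table. Fixed to the station: x = hinge line, z up, y = to the side where the flag starts. The flag swings over the top in the y-z plane. Grey side plates stand at x = +-34 mm (6 mm thick): 88 mm above the table out to y = +-34 mm, 102 mm within y = +-11 mm.
- edge_loaded (a point): Dock with the cassette: middle of the flag's free edge, 75 mm from the hinge; moves with the flag. The flag is a rigid plate 50 mm wide along the hinge, 5 mm thick (point at mid-thickness), one face red with a white bar, the other green with a white disc. Rests hold it level within 33 mm of the hinge; beyond 50 mm only the table is below it, so a fingertip fits under.
- station_loaded: Dock with the cassette: aluminium station, origin on the table right below its hinge point, axes as the hinge point's. Base plate 12 mm thick, x = -170 to +45 mm, y = +-50 mm; black dock pad for a cassette at x = -115 mm with four blue corner stops up to 29 mm high. Fixed to the table.
- flag_empty (a joint): Empty dock, leave alone: angle of its flag in rad: 0 = level on the station's +y side, red up; pi/2 = upright; pi = level on the -y side, green up. Friction in the hinge keeps the flag at any angle it is left at, so push it all the way; about 2 N at the free edge moves it. Starts 0 to 0.12.
- hinge_empty (a point): Empty dock: hinge point: mid-length on the hinge line, 90 mm above the table. Fixed to the station: x = hinge line, z up, y = to the side where the flag starts. The flag swings over the top in the y-z plane. Grey side plates stand at x = +-34 mm (6 mm thick): 88 mm above the table out to y = +-34 mm, 102 mm within y = +-11 mm.
- cassette: blue wafer cassette with steel-coloured wafers, 76 x 66 mm, 56 mm high, origin at the centre of its underside, standing loose in its dock, 115 mm from the hinge point along the station's -x, its underside 16 mm above the table.
- jar: amber jar, 52 mm across, 85 mm high, loose on the table beyond the docks; origin at the centre of its underside.
- wafer_box: flat round single-wafer box, 110 mm across, 22 mm high, loose on the table at the left; origin at the centre of its underside.
- tweezers: steel tweezers with black grip, 125 mm long, 8 mm high, loose on the table at the right; origin near the middle of the underside.

How it is judged:
On the way:
1. the loaded dock's flag has been pushed up past upright (value of joint flag_loaded above 1.7 rad), for 0.1 s.
At the end, for the whole second after the job is handed in: the loaded dock's flag lies green face up within about 5 degrees of flat on its other rest, at rest; the empty dock's flag is still red side up (below 0.2 rad); the cassette is within 15 mm of its start and upright, jar, wafer box and tweezers within 25 mm of theirs (value of joint flag_loaded above 3.05 rad and velocity of joint flag_loaded below 0.05 rad/s and value of joint flag_empty below 0.2 rad and distance of cassette from where it was at the start of the episode below 0.015 m and angle between each of cassette, jar's own z axis and vertical below 0.1 rad and distance of each of jar, wafer_box, tweezers from where it was at the start of the episode below 0.025 m); the robot touches nothing.
It fails at once if the empty dock's flag was raised (value of joint flag_empty above 0.25 rad).
It fails at once if the flag was pinched or forced (over 30 N between fingers and the station with its flag) (contact force between the fingers and station_loaded above 30 N).
It fails at once if the cassette was lifted or shoved (distance of cassette from where it was at the start of the episode above 0.02 m).
It fails at once if the jar, the wafer box or the tweezers were lifted or shoved (distance of any of jar, wafer_box, tweezers from where it was at the start of the episode above 0.03 m).
It also fails if it takes over 45 s, if anything falls off the work surface, if the arm or the gripper's body presses on something with over 40 N, if the wrist force passes 120 N, or if a joint passes its speed limit or range.

## Working session

There is one attempt and no reset: what is moved stays moved. The work goes in short steps, Python scripts to look and compute and a tool call to move; the robot and the scene stay as the last step left them, time stands still between calls to the robot, and variables do not carry over. Pictures are saved under pics/ and viewed, at most 10 in all, crops included, and the job is handed in when it is done.

Besides the shell and the picture viewer there is one more tool, called after "Call:" as name(argument=value, ...) on one line, values as JSON. arm_command: Moves the arm, as the interface text tells. Its arguments: {"type":"object","properties":{"deltas":{"type":"array","items":{"type":"array","items":{"type":"number"}}},"force":{"type":"number"}},"required":["deltas"]}

```bash
mkdir -p pics; cat > h.py <<'E'
import numpy as np, cv2
from plant import *
from scipy.spatial.transform import Rotation as R
def ray(n,u,v):
    c=get_calibration(n);K=np.array(c["intrinsics"],float)
    d=np.array([(u-K[0,2])/K[0,0],(v-K[1,2])/K[1,1]]);s=d.copy()
    for _ in range(20): s=d/(1+c["k1"]*(s@s))
    o=np.array(c["orientation"],float)
    M=o if o.shape==(3,3) else R.from_euler('xyz',o).as_matrix()
    return np.array(c["origin"],float),M@np.array([s[0],-s[1],-1])
def onz(n,u,v,z):
    o,d=ray(n,u,v);return o+d*(z-o[2])/d[2]
def tri(u1,v1,u2,v2):
    o,d=ray("top",u1,v1);p,e=ray("side",u2,v2)
    t=np.linalg.lstsq(np.c_[d,-e],p-o,rcond=None)[0];a=o+d*t[0];b=p+e*t[1]
    return (a+b)/2,np.linalg.norm(a-b)
E
python3 - <<'E'
from h import *
for n in("top","side"):
    cv2.imwrite(f"pics/{n}0.png",grab_frame(n)[:,:,::-1]);print(get_calibration(n))
print(read_state())
E
```

```text
{'intrinsics': array([[494.25315937,   0.        , 319.11018257],
       [  0.        , 494.25315937, 200.48694496],
       [  0.        ,   0.        ,   1.        ]]), 'k1': -0.03474642882203995, 'origin': array([ 0.27888772, -0.0122869 ,  1.6660163 ]), 'orientation': array([ 0.19710376,  0.00183738, -1.57640781])}
{'intrinsics': array([[515.05987351,   0.        , 316.98185852],
       [  0.        , 515.05987351, 197.86233696],
       [  0.        ,   0.        ,   1.        ]]), 'k1': -0.1020095190547772, 'origin': array([ 0.42119566, -0.93243654,  1.12057892]), 'orientation': array([ 0.74736785, -0.00169614, -0.21300346])}
{'time_s': 0.1, 'q': array([-1.36502458e+00,  4.23754793e-01,  1.63060630e+00, -1.81923400e-05,
        1.08861574e+00, -1.89961679e-02]), 'qd': array([-1.35822493e-04, -1.23512833e-03, -2.83447584e-03,  5.36080537e-05,
        5.21496723e-04,  7.58625837e-05]), 'joint_torque': array([ 2.40363324e-04, -5.45614100e+01, -2.74324983e+01,  6.46073604e-02,
        1.88688742e-02, -2.79903793e-05]), 'position': array([ 0.13921916, -0.60877783,  0.22198831]), 'tool_rot': array([-3.14020841e+00, -1.01890230e-05,  2.24776354e-01]), 'wrist_force': array([ 0.14174746, -0.22543974, -0.15031869]), 'ft_torque': array([ 0.0093922 ,  0.00749756, -0.00960665]), 'grip_force': 0.0, 'width': 0.08771126961253395}
```

View pics/top0.png

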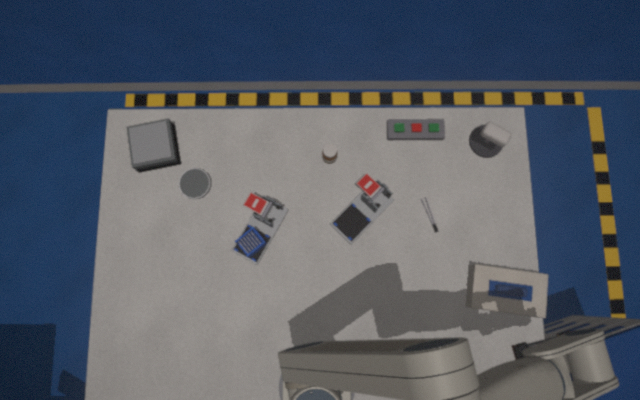

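View pics/side0.png

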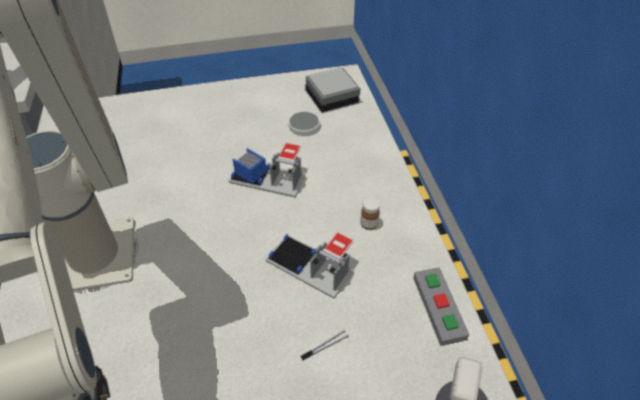

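The top view shows the loaded dock with its red flag near (256,203) and the cassette at (250,240). The empty dock's flag is near (368,185). In the side view the loaded flag is near (289,152) and the cassette near (249,166).

```bash
python3 - <<'E'
from h import *
roi={"top":(225,180,300,270),"side":(225,135,310,200)}
C={}
for n,(a,b,c,d) in roi.items():
    im=grab_frame(n)[b:d,a:c];h=cv2.cvtColor(im,cv2.COLOR_RGB2HSV)
    cv2.imwrite(f"pics/crop_{n}.png",cv2.resize(im[:,:,::-1],None,fx=6.5,fy=6.5,interpolation=cv2.INTER_CUBIC))
    H,S,V=cv2.split(h)
    m=(((H<10)|(H>170))&(S>120)&(V>80)).astype('uint8')
    cs=cv2.findContours(m,0,2)[0];k=max(cs,key=cv2.contourArea)
    hull=cv2.convexHull(k)
    box=cv2.approxPolyDP(hull,3,True)[:,0]+[a,b]
    M=cv2.moments(hull);C[n]=(M['m10']/M['m00']+a,M['m01']/M['m00']+b)
    r=cv2.minAreaRect(hull)
    print(n,C[n],box.tolist(),(cv2.boxPoints(r)+[a,b]).round(1).tolist())
    if n=="top":
        for p in cv2.boxPoints(r)+[a,b]: print(onz(n,*p,.095).round(4))
        print("cent z.0925",onz(n,*C[n],.0925).round(4))
        m=((H>100)&(H<130)&(S>120)&(V>50)).astype('uint8');mm=cv2.moments(m,True)
        print("blue",onz(n,mm['m10']/mm['m00']+a,mm['m01']/mm['m00']+b,.05).round(4))
print("flag tri",tri(*C["top"],*C["side"]))
E
```

```text
top (255.08006158583527, 202.8598922247883) [[251, 194], [265, 201], [259, 212], [245, 204]] [[244.3, 204.3], [251.0, 192.6], [265.7, 201.0], [259.0, 212.7]]
[0.5815 0.2314 0.095 ]
[0.6203 0.2105 0.095 ]
[0.592 0.162 0.095]
[0.5535 0.183  0.095 ]
cent z.0925 [0.5865 0.1967 0.0925]
blue [0.4707 0.2052 0.05  ]
side (289.1918063314711, 150.88826815642457) [[298, 146], [293, 158], [280, 155], [286, 144]] [[279.7, 155.7], [282.3, 142.5], [298.3, 145.7], [295.6, 158.9]]
flag tri (array([0.58408177, 0.19586878, 0.09835648]), np.float64(0.002526938469100431))
```

View pics/crop_top.png

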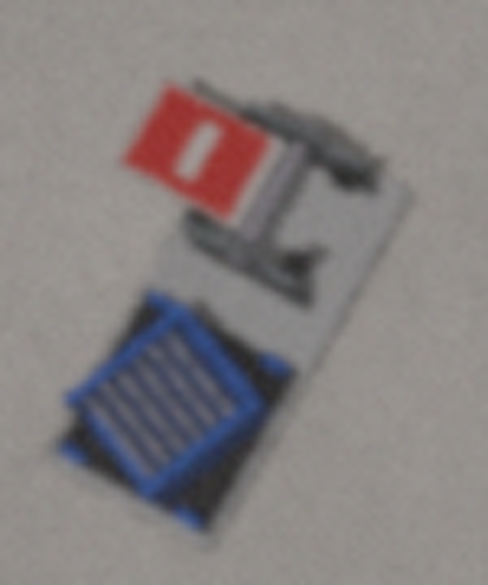

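View pics/crop_side.png

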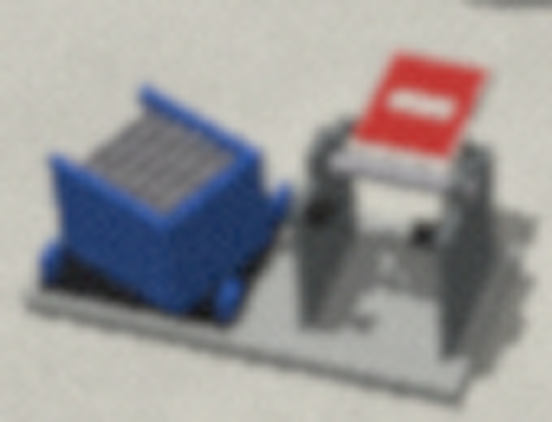

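Cassette sits slightly turned in its dock; the flag's free edge is around (0.601,0.221) with the station yaw about -29.5°, so the hinge is around (0.564,0.156). I'll bring the closed fingers over, outside the free edge.

Call:
arm_command(deltas=[[2.64,-2.93,0,0,-1],[5.28,-5.86,0,0,-1],[7.92,-8.79,0,0,-1],[10.56,-11.72,0,0,-1],[13.2,-14.65,0,0,-1]], force=10)

```text
time_s: 0.62
position: [0.2357, -0.4353, 0.2225]
tool_rot: [-3.141, -0.0, 0.224]
wrist_force: [1.0, -0.8, 0.2]
width: 0.058
grip_force: 0.0
```

Call:
arm_command(deltas=[[2.64,-2.93,0,0,-1],[5.28,-5.86,0,0,-1],[7.92,-8.79,0,0,-1],[10.56,-11.72,0,0,-1],[13.2,-14.65,0,0,-1]])

```text
time_s: 1.03
position: [0.3318, -0.2631, 0.2228]
tool_rot: [3.141, -0.0, 0.224]
wrist_force: [-0.3, -0.8, 0.1]
width: 0.0245
grip_force: 0.0
```

Call:
arm_command(deltas=[[2.64,-2.93,0,0,-1],[5.28,-5.86,0,0,-1],[7.92,-8.79,0,0,-1],[10.56,-11.72,0,0,-1],[13.2,-14.65,0,0,-1]])

```text
time_s: 1.45
position: [0.4279, -0.0906, 0.2229]
tool_rot: [3.141, -0.0, 0.225]
wrist_force: [1.1, -0.6, -0.1]
width: 0.0008
grip_force: 0.0
```

Call:
arm_command(deltas=[[2.64,-2.93,0,0,-1],[5.28,-5.86,0,0,-1],[7.92,-8.79,0,0,-1],[10.56,-11.72,0,0,-1],[13.2,-14.65,0,0,-1]])

```text
time_s: 1.87
position: [0.524, 0.0818, 0.2227]
tool_rot: [3.142, -0.0, 0.225]
wrist_force: [0.7, 0.1, -0.0]
width: 0.0004
grip_force: 0.0
```

Call:
arm_command(deltas=[[2.64,-2.93,0,-7,-1],[5.28,-5.86,0,-14,-1],[7.92,-8.79,0,-21,-1],[10.56,-11.72,0,-28,-1],[13.2,-14.65,0,-35,-1]])

```text
time_s: 2.28
position: [0.6199, 0.2539, 0.2224]
tool_rot: [-3.141, 0.0, 0.842]
wrist_force: [0.8, -1.1, -0.3]
width: 0.0004
grip_force: 0.0
```

Call:
arm_command(deltas=[[0,0,0,-6.3,-1],[0,0,0,-12.6,-1],[0,0,0,-12.6,-1]])

```text
time_s: 2.53
position: [0.6192, 0.2527, 0.2219]
tool_rot: [-3.141, 0.001, 1.061]
wrist_force: [-0.6, -0.6, 0.1]
width: 0.0006
grip_force: 0.0
```

Call:
arm_command(deltas=[[0,0,3.5,0,-1],[0,0,7,0,-1],[0,0,10.5,0,-1],[0,0,14.0,0,-1],[0,0,14.8,0,-1]])

```text
time_s: 2.95
position: [0.6157, 0.25, 0.0691]
tool_rot: [-3.136, 0.007, 1.052]
wrist_force: [-1.3, -0.9, -1.5]
width: 0.0003
grip_force: 0.0
```

```bash
python3 - <<'E'
from h import *
s=read_state();print(s["position"],s["wrist_force"])
a=grab_frame("side")[120:200,220:320];b=grab_frame("top")[165:255,220:320]
f=lambda i:cv2.resize(i,(400,int(i.shape[0]*4)),interpolation=cv2.INTER_CUBIC)
a=f(a);b=f(b);a=cv2.copyMakeBorder(a,0,b.shape[0]-a.shape[0],0,0,0)
cv2.imwrite("pics/c1.png",np.hstack([a,b])[:,:,::-1])
E
```

```text
[0.61570473 0.25004041 0.06910686] [-1.29937781 -0.86580845 -1.54029393]
```

View pics/c1.png

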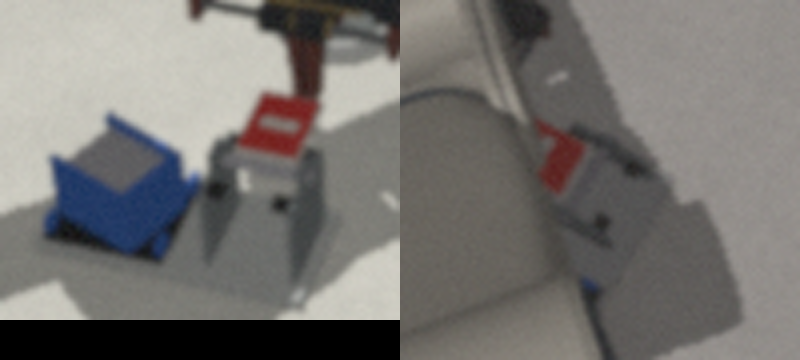

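The side crop shows the closed fingers standing just behind the flag's free edge, with the edge at about (292,97) in the crop and the fingers lined up with it. Now I'll close the gap gently.

Call:
arm_command(deltas=[[-0.7,0,0,0,-1],[-1.4,0,0,0,-1],[-1.6,0,0,0,-1],[-1.6,0,0,0,-1]])

```text
time_s: 3.38
position: [0.6121, 0.2375, 0.0767]
tool_rot: [3.14, -0.002, 1.054]
wrist_force: [-0.0, -0.0, -0.6]
width: 0.0008
grip_force: 0.0
```

Call:
arm_command(deltas=[[-0.2,0,0,0,-1],[-0.4,0,0,0,-1]])

```text
time_s: 3.55
position: [0.6101, 0.2346, 0.0757]
tool_rot: [3.141, -0.001, 1.055]
wrist_force: [-0.1, -1.0, -0.6]
width: 0.0002
grip_force: 0.0
```

Call:
arm_command(deltas=[[-0.15,0,0,0,-1],[-0.3,0,0,0,-1]])

```text
time_s: 3.72
position: [0.6089, 0.2327, 0.0752]
tool_rot: [3.141, -0.003, 1.055]
wrist_force: [2.2, 8.9, -0.4]
width: 0.0007
grip_force: 4.1
```

Call:
arm_command(deltas=[[-0.1,0,0,0,-1],[-0.2,0,0,0,-1]])

```text
time_s: 3.88
position: [0.6089, 0.2326, 0.0756]
tool_rot: [3.14, -0.006, 1.055]
wrist_force: [3.2, 13.3, -0.0]
width: 0.0005
grip_force: 6.5
```

Contact at about 13.7 N. Now I'll lift with friction along the arc.

Call:
arm_command(deltas=[[0,0,-0.25,0,-1],[-0.02,0,-0.5,0,-1]])

```text
time_s: 4.05
position: [0.6087, 0.2324, 0.0805]
tool_rot: [3.14, -0.005, 1.055]
wrist_force: [2.5, 9.4, 0.2]
width: 0.0004
grip_force: 4.5
```

Call:
arm_command(deltas=[[-0.03,0,-0.25,0,-1],[-0.1,0,-0.5,0,-1]])

```text
time_s: 4.22
position: [0.6084, 0.2317, 0.0857]
tool_rot: [3.14, -0.005, 1.055]
wrist_force: [3.0, 10.3, 0.7]
width: 0.0007
grip_force: 5.1
```

```bash
cat > look.py <<'E'
from h import *
import sys
s=read_state();print(s["position"],s["wrist_force"])
a=grab_frame("side")[105:200,220:320]
a=cv2.resize(a,None,fx=6,fy=6,interpolation=cv2.INTER_CUBIC)
cv2.imwrite(sys.argv[1],a[:,:,::-1])
E
python3 look.py pics/c2.png
```

```text
[0.60836403 0.23166985 0.08571635] [ 3.03668639 10.26901846  0.73028437]
```

View pics/c2.png

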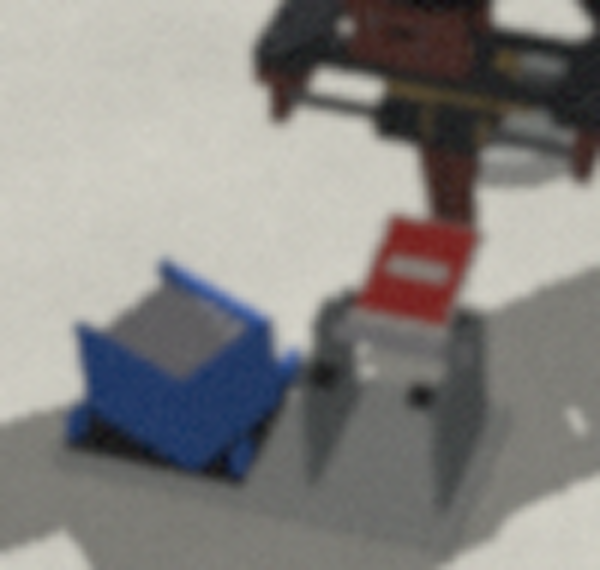

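The flag's far edge has risen with the finger (orig row 143.8 to 140.8), so it is lifting. I'll continue along the arc.

Call:
arm_command(deltas=[[-0.1,0,-0.45,0,-1],[-0.24,0,-0.9,0,-1]])

```text
time_s: 4.43
position: [0.6073, 0.2297, 0.0949]
tool_rot: [3.14, -0.006, 1.056]
wrist_force: [2.7, 9.8, 2.2]
width: 0.0004
grip_force: 4.9
```

Call:
arm_command(deltas=[[-0.18,0,-0.45,0,-1],[-0.42,0,-0.9,0,-1]])

```text
time_s: 4.6
position: [0.6055, 0.2264, 0.1044]
tool_rot: [3.139, -0.007, 1.055]
wrist_force: [2.3, 10.9, 3.8]
width: 0.0007
grip_force: 5.7
```

Call:
arm_command(deltas=[[-0.25,0,-0.45,0,-1],[-0.58,0,-0.9,0,-1]])

```text
time_s: 4.77
position: [0.603, 0.2216, 0.1139]
tool_rot: [3.139, -0.008, 1.055]
wrist_force: [2.0, 12.5, 5.4]
width: 0.0004
grip_force: 6.0
```

Call:
arm_command(deltas=[[-0.3,0,-0.45,0,-1],[-0.64,0,-0.9,0,-1]])

```text
time_s: 4.93
position: [0.5996, 0.2156, 0.1229]
tool_rot: [3.139, -0.007, 1.056]
wrist_force: [1.6, 9.1, 6.4]
width: 0.0004
grip_force: 4.1
```

Call:
arm_command(deltas=[[-0.39,0,-0.4,0,-1],[-0.82,0,-0.8,0,-1]])

```text
time_s: 5.1
position: [0.5949, 0.207, 0.1303]
tool_rot: [3.139, -0.004, 1.056]
wrist_force: [2.0, 2.7, 2.0]
width: 0.0003
grip_force: 1.5
```

Call:
arm_command(deltas=[[-0.47,0,-0.37,0,-1],[-1.0,0,-0.7,0,-1]])

```text
time_s: 5.27
position: [0.5884, 0.1968, 0.1361]
tool_rot: [3.141, -0.0, 1.056]
wrist_force: [1.3, 1.7, 0.5]
width: 0.0006
grip_force: 0.8
```

Call:
arm_command(deltas=[[-0.6,0,-0.2,0,-1],[-1.2,0,-0.4,0,-1],[-1.8,0,-0.5,0,-1]])

```text
time_s: 5.52
position: [0.5787, 0.1804, 0.1405]
tool_rot: [-3.141, 0.001, 1.055]
wrist_force: [1.4, 0.5, 1.0]
width: 0.0002
grip_force: 0.5
```

```bash
python3 look.py pics/c3.png
```

```text
[0.57874917 0.18041844 0.14053556] [1.41177417 0.4971411  1.02708845]
```

View pics/c3.png

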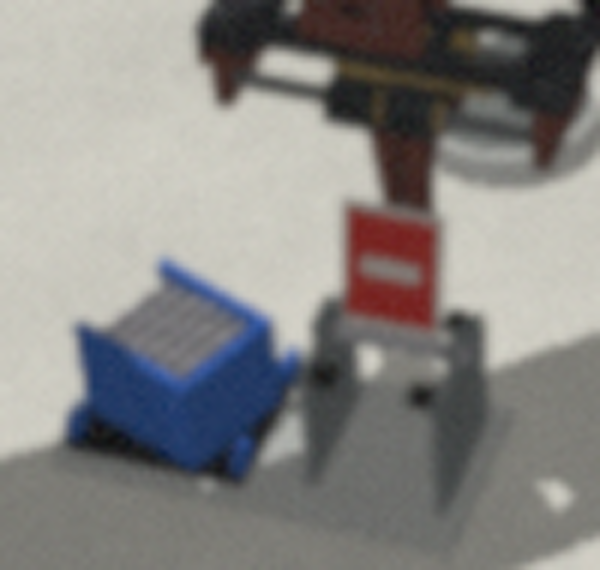

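The flag is nearly upright (edge at row ~210 in the crop, directly in front of the finger), forces small. Now I'll push it past upright and follow it down.

Call:
arm_command(deltas=[[-0.8,0,-0.05,0,-1],[-1.6,0,-0.1,0,-1],[-2.4,0,-0.15,0,-1],[-2.95,0,-0.15,0,-1]])

```text
time_s: 5.9
position: [0.564, 0.1546, 0.1419]
tool_rot: [-3.141, 0.001, 1.055]
wrist_force: [0.2, 0.8, -0.7]
width: 0.0006
grip_force: 0.5
```

Call:
arm_command(deltas=[[-0.65,0,0,0,-1],[-1.3,0,0.1,0,-1],[-1.9,0,0.5,0,-1],[-2.5,0,0.9,0,-1]])

```text
time_s: 6.23
position: [0.5524, 0.1333, 0.133]
tool_rot: [3.141, -0.0, 1.056]
wrist_force: [1.1, 1.3, -0.4]
width: 0.0009
grip_force: 0.4
```

Call:
arm_command(deltas=[[-0.5,0,0.6,0,-1],[-1.0,0,1.2,0,-1],[-1.35,0,1.9,0,-1],[-1.65,0,2.5,0,-1]])

```text
time_s: 6.57
position: [0.544, 0.1191, 0.1072]
tool_rot: [-3.141, 0.0, 1.055]
wrist_force: [0.0, 0.8, 0.4]
width: 0.0002
grip_force: 0.3
```

Now press down to the rest slowly, reading the vertical force.

Call:
arm_command(deltas=[[-0.25,0,0.6,0,-1],[-0.45,0,1.1,0,-1],[-0.45,0,1.3,0,-1],[-0.45,0,1.4,0,-1]])

```text
time_s: 6.9
position: [0.5418, 0.1155, 0.0935]
tool_rot: [-3.141, 0.001, 1.056]
wrist_force: [-0.8, -0.4, 0.0]
width: 0.0003
grip_force: 0.2
```

Call:
arm_command(deltas=[[0,0,0.1,0,-1],[0,0,0.2,0,-1]])

```text
time_s: 7.07
position: [0.5423, 0.1157, 0.0926]
tool_rot: [-3.142, 0.0, 1.056]
wrist_force: [-4.3, -1.3, 13.8]
width: 0.0002
grip_force: 7.1
```

Pressed onto the rest with 14 N at z = 0.0926. Lifting off and checking.

Call:
arm_command(deltas=[[0,0,-1,0,-1],[0,0,-3,0,-1],[0,0,-6,0,-1],[0,0,-9,0,-1],[0,0,-12,0,-1]])

```text
time_s: 7.48
position: [0.5421, 0.1157, 0.2141]
tool_rot: [3.141, -0.0, 1.056]
wrist_force: [1.2, -0.4, -0.1]
width: 0.0006
grip_force: 0.0
```

Call:
arm_command(deltas=[[0,0,-1,0,-1],[0,0,-1,0,-1],[0,0,-1,0,-1],[0,0,-1,0,-1]])

```text
time_s: 7.82
position: [0.5412, 0.1154, 0.2208]
tool_rot: [-3.14, 0.001, 1.056]
wrist_force: [-0.5, -0.4, -0.3]
width: 0.0007
grip_force: 0.0
```

```bash
python3 look.py pics/c4.png
```

```text
[0.54123263 0.11542842 0.22079531] [-0.51588154 -0.35403049 -0.28087722]
```

View pics/c4.png

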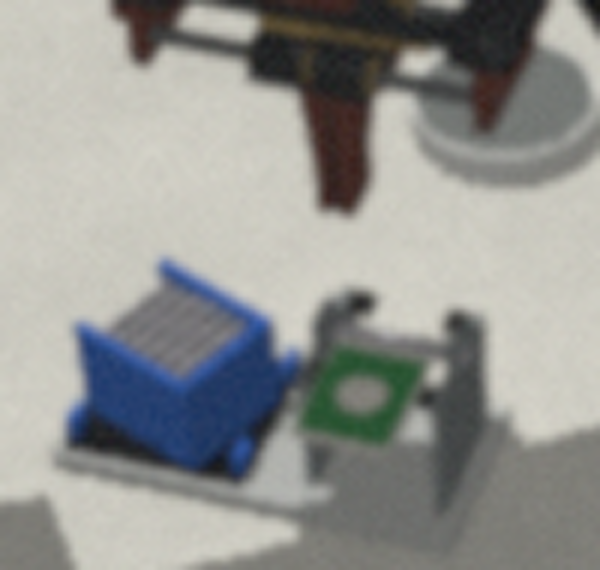

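The flag now lies green face up, with its disc at about (362,395) in the crop. The cassette hasn't moved and the gripper is clear.

```bash
python3 -c "
from plant import hand_in
print(hand_in())"
```

```text
the job is handed in; nothing more can be done
None
```

The loaded dock's flag now lies flat on its other side, green face up; the cassette looks unmoved, the arm went nowhere near the empty dock or the loose items, and the job is handed in (no verdict was returned).

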